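# Clear a used culture plate off its deck into the waste tub

## Robot

A 6-joint arm with a two-finger parallel gripper is mounted at the origin on the work surface. World frame = base frame: x ahead of the robot, y to its left, z up, the work surface at z = 0. Lengths are in m, angles in rad, forces in N, time in s.
With the tool pointing down it reaches from about 0.35 to 0.875 m from the base axis. Payload 15.5 kg.
Tool frame: the origin (TCP) lies midway between the tips of the shut fingers; the grasp point (between the pads) lies 19 mm behind it (manip.pinch_z is the distance from the TCP to the grasp point, in m); x points along the fingers, y is the direction in which the jaws open and shut, and the axes are right-handed (so a half turn about x gives the same grasp; the last joint's range is limited). The gripper opens to 85 mm and grips with 20 to 120 N. Pads are 22 mm wide; open, the fingers measure 114 mm over their backs; the gripper's body (76 mm by 85 mm) begins 54 mm behind the grasp point. The pads swing forward as they close: fully open they stand 13 mm farther back than shut.
Start: joints at [-1.345, 0.494, 1.345, -0, 1.302, -0.096], TCP at [0.198, -0.593, 0.231] pointing down, gripper open.
Joint ranges: [-2.91, 2.91], [-0.82, 2.16], [0.22, 2.67], [-1.22, 4.37], [0.12, 2.79], [-3.08, 3.08]. Speed limits (rad/s): [1.89, 1.89, 2.57, 3.01, 3.01, 3.01].

## Interface

Orientations are given as a unit quaternion [x, y, z, w].
In Python, from bench import telemetry, viewer, order, manip gives the robot as it stands.
- The arm moves only by the tool send_rows, never from a script. Its argument "targets" is a list of rows, each an object with "offset": the shift along the tool's x, y, z in units of 30 mm (1.0 is 30 mm), a list of three; "roll": the turn about the tool's x in units of 6 degrees (1.0 is 6 degrees). A call has 1 to 20 rows; each row is the pose to reach, as a shift and turn from the pose commanded when the call began, along the tool's axes at that moment; what a row does not reach only later rows make up. A row lasts 1/12 s, in which the tool goes at most 41.7 mm and 7.16 degrees, less where a joint would pass 70% of its speed; a pose out of reach is approached as far as the arm can. A call with a gripper value outside its range is refused whole. "gripper" is the opening, from 0 (shut) to 1 (fully open), set as the call begins (left out, the last holds). The fingers move at their own pace and stop on an object; "squeeze" is the grip in N (left out, the last holds). Time passes only in rows, so rows that repeat a pose let the fingers close. It gives the time, the measured TCP pose, the force and the opening at its end, in the units of the state.
- telemetry.observe(): the state, without advancing time (a new reading comes with each control period).
- viewer.camera(name): name is "scene" or "top"; returns a dict with "frame" (400x640x3 uint8, red, green, blue), "camera_matrix" (3x3 intrinsics, pixels), "rvec" (rotation vector, rad) and "tvec" (3), from world to camera coordinates, as OpenCV has them. Camera axes: x right, y down, z forward; pixel columns grow to the right and rows downward; lengths in m; the calibration is good to about 2 mm. A picture is of the moment at which its call begins. There is no depth.
- order.hand_in(): hands the job in, once; it reports no verdict.
The state is a dict: "time_s": time; "joint_positions": joint angles; "qd": joint speeds; "joint_efforts": joint torques, N m; "tool_pos": TCP position; "ee_rot": TCP orientation; "contact_force": force on the tool from outside, world axes, zero at the start; "torque": the same for the moment, N m; "grip_width": finger opening in m.
Only numpy, scipy, OpenCV 4.12 (cv2) and the standard library are available. Lean on these libraries where they do the work, as an engineer would, in place of code of your own. Each camera call takes 0.05 s, during which the arm holds its last target. There are 200 camera calls.

## Task

Slide the used culture plate forward out of its three-walled nest and on along the deck, off the open front end, so that it drops into the waste tub below. Nothing fits behind or beside the plate at first, and a spring pusher grips it, so press fingertips on its flat lid and drag it forward until there is room behind it; press firmly enough not to slip but gently, because the plate cracks under more than about 2 kg (20 N) of force. Do not lift the plate, and leave the bottle, the jar and the tip box where they stand.

Things in the scene. Friction and masses are not known exactly. Their poses are not given: they have to be found in the camera images.
- deck: fixed slick metal sheet on feet, 247 (x) x 172 (y) x 12 mm, overhanging the bench's front edge; a nest at its rear. Origin at the nest's centre on the sheet's top face, 22 to 38 mm above the bench; x forward to the open front end, z up. Sheet spans x -57 to +190 mm
- nest_back (a point): middle of the foot of the nest's back wall, inner face, 45 mm behind the deck's origin. Back wall and two side rails stand 26 mm above the sheet; rail inner faces at deck y = +66 and -66 mm; rails end 55 mm ahead of the deck's origin, the 135 mm from there to the front end are bare and open
- pusher_spot (a point): where a round spring pusher (16 mm diameter, 4 to 20 mm above the sheet) sticks out of the nest's right (-y) rail, 12 mm behind the deck's origin. It squeezes the plate with about 6 N against the left (+y) rail; the plate is clear of it after some 40 mm of forward drag
- deck_lip (a point): middle of the deck's open front end, on its top face, 190 mm ahead of the deck's origin
- plate: lidded culture plate, 86 (x) x 128 (y) x 20 mm, 90 to 180 g, too wide to grasp; origin under its centre, axes as the deck's at first. The lid, 82 x 124, 6 mm thick, flexes 1 mm per 18 N; the base under it is 11 mm high. Starts in the nest, top 6 mm below the walls, 2 mm from the back wall, against the left rail. A press of 10 to 14 N on the lid drags it; lighter may slip
- tub: fixed open grey waste tub on a trolley, 270 (x) x 340 (y) mm outside, walls 6 mm, rim 100 mm above its inner floor. Origin at the centre of the inner floor. Rim 95 mm below the deck's top face; the mouth reaches from behind the deck's front end forward, so a plate pushed slowly straight off that end falls in
- bottle: bystander: bottle, 60 mm diameter, 130 mm high, origin under its centre
- jar: bystander: low jar with a wide cap, 72 mm diameter, 75 mm high, origin under its centre
- tipbox: bystander: pipette-tip box 85 x 120 x 65 mm high, origin under its centre
Not all that is in view belongs to the job. Of the things shaped like the plate, the white one is meant.

How it is judged:
By the outcome, as a careful person would: the job done as asked, in the order asked, and still so for the second after the job is handed in, with the robot touching nothing.
It also fails if it takes over 64 s, if anything falls off the work surface, if the arm or the gripper's body presses on something with over 40 N, if the wrist force passes 120 N, or if a joint passes its speed limit or range.

## Working session

There is one attempt and no reset: what is moved stays moved. The work goes in short steps, Python scripts to look and compute and a tool call to move; the robot and the scene stay as the last step left them, time stands still between calls to the robot, and variables do not carry over. Pictures are saved under pics/ and viewed, about 8 in all and at most 12, crops included, and the job is handed in when it is done.

Besides the shell and the picture viewer there is one more tool, called as a command line: name --argument value ..., lists and objects as JSON in quotes. send_rows: Moves the arm, as the interface text tells. Its arguments: {"type":"object","properties":{"targets":{"type":"array"},"gripper":{"type":"number"},"squeeze":{"type":"number"}},"required":["targets"]}

```bash
mkdir -p pics; ls
python3 - <<'E'
from bench import telemetry, viewer, order, manip
import cv2
print(telemetry.observe()); print(manip.pinch_z)
for n in("scene","top"):
    c=viewer.camera(n); cv2.imwrite(f"pics/{n}0.png",c["frame"][:,:,::-1]); print(n,c["camera_matrix"],c["rvec"],c["tvec"])
E
```

```text
pics
{'time_s': 0.0, 'joint_positions': array([-1.34451539e+00,  4.94155155e-01,  1.34614237e+00,  9.86777901e-06,
        1.30251692e+00, -9.55120593e-02]), 'qd': array([ 1.20786888e-03,  1.94703532e-04,  8.77519314e-06,  1.22826248e-03,
        2.70265390e-04, -8.80440022e-04]), 'joint_efforts': array([ 4.56709140e-04, -8.82155299e+01, -3.83880007e+01, -2.48270226e-04,
        9.80061450e-03, -1.30470892e-05]), 'tool_pos': array([ 0.1975829 , -0.59255616,  0.23071388]), 'ee_rot': array([-0.69794898, -0.11371109,  0.69799872, -0.11284856]), 'contact_force': array([-1.14039782, -0.39406825,  0.12663694]), 'torque': array([-0.01859783,  0.05236591, -0.01848141]), 'grip_width': 0.08527874137695812}
0.0187
scene [[422.48536809   0.         319.63546719]
 [  0.         422.48536809 193.31242609]
 [  0.           0.           1.        ]] [ 1.54836564  2.02761507 -0.84244198] [ 0.11089424 -0.40498046  1.60718786]
top [[519.97639628   0.         326.98408526]
 [  0.         519.97639628 206.78314717]
 [  0.           0.           1.        ]] [ 2.18266921 -2.19665962  0.03198412] [0.07289484 0.5232381  1.22721886]
```

View pics/scene0.png

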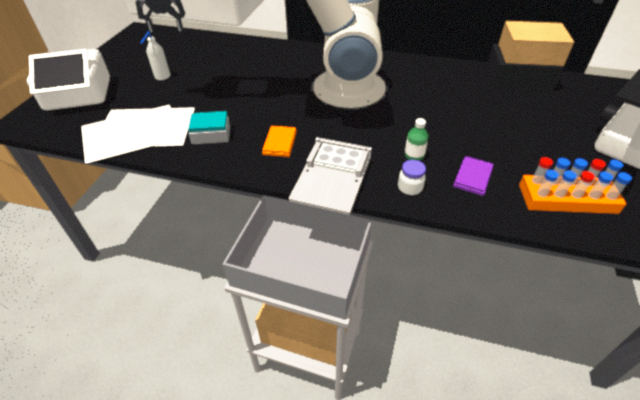

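View pics/top0.png

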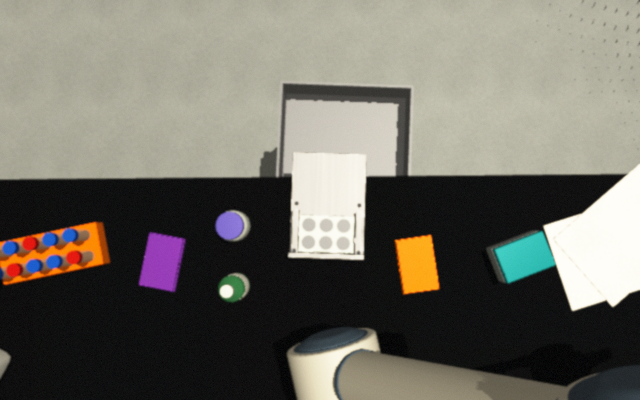

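The scene view shows the deck at about (330,175), with the tub in front of it at (300,250). In the top view, three things are plate-shaped: white in the nest (327,233), orange (417,264) and purple (162,262). The white one sits in the nest and has six wells, so it fits the description. I'll confirm that with a crop.

```bash
cat > h.py <<'E'
import numpy as np, cv2
def ray(c,uv,z):
    R=cv2.Rodrigues(c["rvec"])[0]; K=c["camera_matrix"]; t=np.ravel(c["tvec"])
    d=R.T@np.linalg.solve(K,[uv[0],uv[1],1.]); o=-R.T@t
    return o+d*(z-o[2])/d[2]
def proj(c,P): return cv2.projectPoints(np.float64(P).reshape(-1,1,3),np.float64(c["rvec"]),np.float64(c["tvec"]),c["camera_matrix"],None)[0].reshape(-1,2)
def tri(cs,uvs):
    A=[];b=[]
    for c,uv in zip(cs,uvs):
        o=-cv2.Rodrigues(c["rvec"])[0].T@np.ravel(c["tvec"]); d=ray(c,uv,0)-o; d/=np.linalg.norm(d); M=np.eye(3)-np.outer(d,d); A.append(M); b.append(M@o)
    return np.linalg.solve(sum(A),sum(b))
E
python3 - <<'E'
from bench import viewer
import cv2,numpy as np
a=viewer.camera("top")["frame"][140:272,270:390,::-1]; b=viewer.camera("scene")["frame"][130:220,280:385,::-1]
A=cv2.resize(a,None,fx=4,fy=4,interpolation=cv2.INTER_CUBIC);cv2.imwrite("pics/a1.png",A)
B=cv2.resize(b,None,fx=6,fy=6,interpolation=cv2.INTER_CUBIC);cv2.imwrite("pics/b1.png",B)
E
```

```text
(no output)
```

View pics/a1.png

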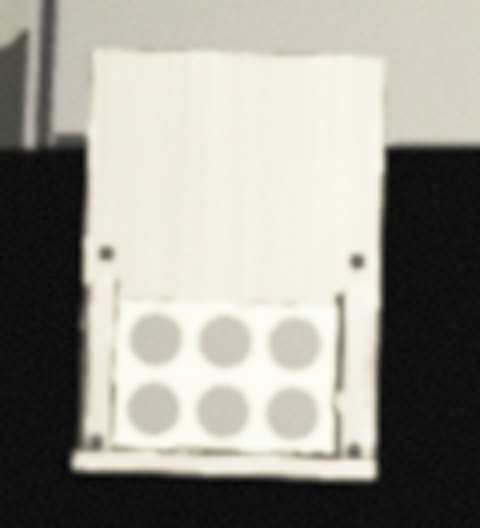

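View pics/b1.png

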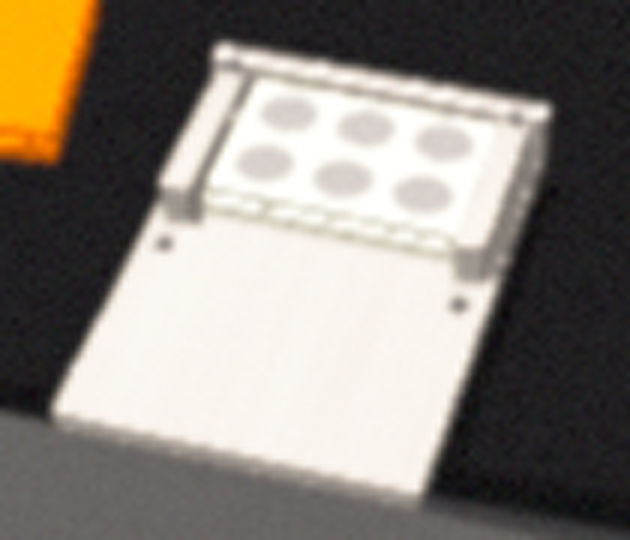

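Crop confirmed: the white plate with six grey wells sits in the nest, against the left rail. Its wells run from about (308,225) to (342,243) in the top view. Next I'll triangulate the corners and wells.

Run:
```python
from bench import viewer
from h import *
T=viewer.camera("top");S=viewer.camera("scene")
t=lambda x,y:((x+.5)/4-.5+270,(y+.5)/4-.5+140)
s=lambda x,y:((x+.5)/6-.5+280,(y+.5)/6-.5+130)
P={"frontL":(t(95,50),s(425,498)),"frontR":(t(384,60),s(55,412)),
"wRL":(t(153,409),s(443,143)),"wRM":(t(222,411),s(366,128)),"wRR":(t(291,413),s(290,114)),
"wFL":(t(155,340),s(422,194)),"wFM":(t(223,341),s(342,178)),"wFR":(t(293,343),s(264,163)),
"screwL":(t(106,253),s(459,304)),"screwR":(t(357,261),s(164,243))}
X={}
for k,(a,b) in P.items():
    X[k]=tri((T,S),(a,b)); print(k,X[k].round(4),(proj(T,X[k])-a).round(1),(proj(S,X[k])-b).round(1))
fl,fr=X["frontL"],X["frontR"]; print("yaw lip",np.degrees(np.arctan2(*( (fl-fr)[[0,1]]*[-1,1]))),np.linalg.norm(fl-fr))
w=np.mean([X[k] for k in X if k[0]=="w"],0);print("plate",w,"lip-mid",(fl+fr)/2)
d=(fl+fr)/2-w;print("dir",np.degrees(np.arctan2(d[1],d[0])),np.linalg.norm(d[:2]))
for z in(.03,.04,.05):
    for k in("frontL","frontR","screwL","screwR"): print(z,k,ray(T,P[k][0],z).round(4),ray(S,P[k][1],z).round(4))
```

```text
frontL [0.6527 0.1496 0.029 ] [[-0.6  0.1]] [[-0.6  0. ]]
frontR [ 0.6454 -0.0228  0.0304] [[ 0.1 -0. ]] [[0.1 0. ]]
wRL [0.4414 0.1127 0.0531] [[ 0.3 -0.1]] [[ 0.2 -0. ]]
wRM [0.44   0.0731 0.0532] [[ 0.2 -0.1]] [[ 0.2 -0. ]]
wRR [0.4386 0.0336 0.0527] [[ 0.2 -0. ]] [[0.1 0. ]]
wFL [0.4811 0.1112 0.053 ] [[ 0.4 -0.1]] [[ 0.3 -0. ]]
wFM [0.4804 0.0716 0.0538] [[ 0.5 -0.1]] [[ 0.4 -0. ]]
wFR [0.479  0.0317 0.0535] [[ 0.4 -0.1]] [[0.3 0. ]]
screwL [0.5325 0.141  0.0343] [[ 0.2 -0.1]] [[ 0.2 -0. ]]
screwR [ 0.5268 -0.0061  0.0339] [[ 0.2 -0.1]] [[0.2 0. ]]
yaw lip -2.40398528989463 0.17249442716975896
plate [0.460105   0.07231111 0.05320753] lip-mid [0.64906277 0.06339456 0.02968907]
dir -2.7016711460137017 0.18916802550684117
0.03 frontL [0.6529 0.148  0.03  ] [0.6532 0.1512 0.03  ]
0.03 frontR [ 0.6455 -0.0227  0.03  ] [ 0.6451 -0.0231  0.03  ]
0.03 screwL [0.5326 0.1419 0.03  ] [0.5282 0.1397 0.03  ]
0.03 screwR [ 0.5269 -0.0057  0.03  ] [ 0.5228 -0.008   0.03  ]
0.04 frontL [0.6513 0.1472 0.04  ] [0.6621 0.1528 0.04  ]
0.04 frontR [ 0.644  -0.0221  0.04  ] [ 0.6541 -0.0194  0.04  ]
0.04 screwL [0.5321 0.1411 0.04  ] [0.5386 0.1415 0.04  ]
0.04 screwR [ 0.5264 -0.0053  0.04  ] [ 0.5333 -0.0045  0.04  ]
0.05 frontL [0.6498 0.1464 0.05  ] [0.671  0.1543 0.05  ]
0.05 frontR [ 0.6425 -0.0215  0.05  ] [ 0.6631 -0.0157  0.05  ]
0.05 screwL [0.5315 0.1403 0.05  ] [0.549  0.1432 0.05  ]
0.05 screwR [ 0.5259 -0.0048  0.05  ] [ 0.5438 -0.001   0.05  ]
```

```bash
cat >> h.py <<'E'
from scipy.spatial.transform import Rotation as Ro
def plan(p):
    "offset (30 mm units, current tool axes) to world point p; current state"
    from bench import telemetry
    s=telemetry.observe(); R=Ro.from_quat(s["ee_rot"]).as_matrix()
    return (R.T@(np.array(p)-s["tool_pos"])/.03).round(3),R.round(4)
E
python3 - <<'E'
from h import *
o,R=plan([.455,.072,.16]);print(o);print(R)
# roll to bring tool y onto +-deck y (yaw -2.2deg)
yaw=np.radians(-2.2);d=np.array([-np.sin(yaw),np.cos(yaw),0])
for s in(1,-1):
    v=R.T@(s*d);print(s,np.degrees(np.arctan2(v[2],v[1]))/6)
E
```

```text
[  2.378 -18.308 -15.147]
[[-1.000e-04  3.162e-01 -9.487e-01]
 [ 4.000e-04 -9.487e-01 -3.162e-01]
 [-1.000e+00 -4.000e-04 -0.000e+00]]
1 -26.561143835985575
-1 3.438856164014424
```

send_rows --targets '[{"offset": [0,-18.31,-15.15],"roll": 3.44},{"offset": [0,-18.31,-15.15],"roll": 3.44},{"offset": [0,-18.31,-15.15],"roll": 3.44},{"offset": [0,-18.31,-15.15],"roll": 3.44},{"offset": [0,-18.31,-15.15],"roll": 3.44},{"offset": [0,-18.31,-15.15],"roll": 3.44},{"offset": [0,-18.31,-15.15],"roll": 3.44},{"offset": [0,-18.31,-15.15],"roll": 3.44},{"offset": [0,-18.31,-15.15],"roll": 3.44},{"offset": [0,-18.31,-15.15],"roll": 3.44},{"offset": [0,-18.31,-15.15],"roll": 3.44},{"offset": [0,-18.31,-15.15],"roll": 3.44},{"offset": [0,-18.31,-15.15],"roll": 3.44},{"offset": [0,-18.31,-15.15],"roll": 3.44},{"offset": [0,-18.31,-15.15],"roll": 3.44},{"offset": [0,-18.31,-15.15],"roll": 3.44},{"offset": [0,-18.31,-15.15],"roll": 3.44},{"offset": [0,-18.31,-15.15],"roll": 3.44},{"offset": [0,-18.31,-15.15],"roll": 3.44},{"offset": [0,-18.31,-15.15],"roll": 3.44}]' --gripper 0.5

```text
time_s: 1.97
tool_pos: [0.4548, 0.0719, 0.2312]
ee_rot: [-0.707, 0.013, 0.707, 0.013]
contact_force: [0.3, -0.7, 0.3]
grip_width: 0.0425
```

send_rows --targets '[{"offset": [1.3,0,0]},{"offset": [2.6,0,0]},{"offset": [3.7,0,0]},{"offset": [4.5,0,0]},{"offset": [5.0,0,0]},{"offset": [5.2,0,0]},{"offset": [5.2,0,0]},{"offset": [5.2,0,0]}]'

```text
invalid input at $.targets[0]: expected keys offset, roll
```

Run:
```python
from h import *
from bench import viewer,telemetry
print(plan([.455,.072,.053])); print(telemetry.observe()["contact_force"])
f=viewer.camera("scene")["frame"][100:220,270:400,::-1]; g=viewer.camera("top")["frame"][140:275,260:390,::-1]
r=lambda i:cv2.resize(i,(390,380),interpolation=cv2.INTER_CUBIC)
cv2.imwrite("pics/c1.png",np.hstack([r(f),r(g)]))
```

```text
(array([ 5.939e+00, -5.000e-03, -8.000e-03]), array([[-4.000e-04, -3.710e-02, -9.993e-01],
       [-3.000e-04, -9.993e-01,  3.710e-02],
       [-1.000e+00,  3.000e-04,  4.000e-04]]))
[ 0.27597586 -0.7235937   0.25970743]
```

View pics/c1.png

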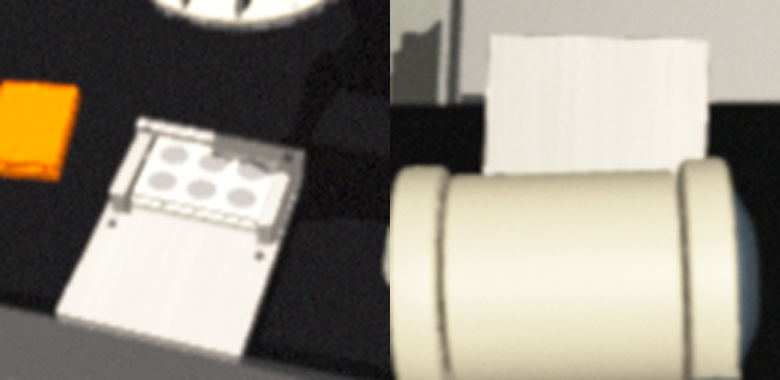

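The picture shows the arm still high above the untouched plate. My descent call was refused because its rows lacked the roll key.

send_rows --targets '[{"offset": [1.3,0,0],"roll": 0},{"offset": [2.6,0,0],"roll": 0},{"offset": [3.7,0,0],"roll": 0},{"offset": [4.5,0,0],"roll": 0},{"offset": [5.0,0,0],"roll": 0},{"offset": [5.2,0,0],"roll": 0},{"offset": [5.2,0,0],"roll": 0},{"offset": [5.2,0,0],"roll": 0}]'

```text
time_s: 2.73
tool_pos: [0.4553, 0.0712, 0.0759]
ee_rot: [0.707, -0.014, -0.707, -0.014]
contact_force: [-0.4, 0.4, -1.0]
grip_width: 0.0428
```

Run:
```python
from h import *
from bench import viewer,telemetry
s=telemetry.observe();print(s["tool_pos"],s["contact_force"])
f=viewer.camera("scene")["frame"][100:220,270:400,::-1]
cv2.imwrite("pics/d1.png",cv2.resize(f,None,fx=5,fy=5,interpolation=cv2.INTER_CUBIC))
```

```text
[0.4553026  0.07123477 0.0758659 ] [-0.40250629  0.40041997 -0.98570936]
```

View pics/d1.png

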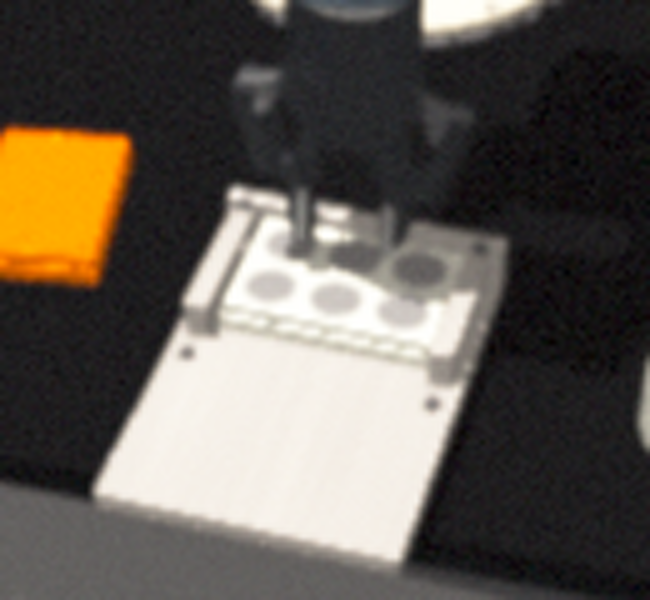

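The fingertips hang above the lid at about (300,250) and (390,235) in the crop, both inside the rails. Now I'll creep down to contact.

send_rows --targets '[{"offset": [0.2,0,0],"roll": 0},{"offset": [0.4,0,0],"roll": 0},{"offset": [0.5,0,0],"roll": 0},{"offset": [0.5,0,0],"roll": 0}]'

```text
time_s: 3.12
tool_pos: [0.4548, 0.072, 0.0598]
ee_rot: [-0.707, 0.014, 0.707, 0.014]
contact_force: [0.2, 0.9, -0.3]
grip_width: 0.0427
```

send_rows --targets '[{"offset": [0.03,0,0],"roll": 0},{"offset": [0.06,0,0],"roll": 0},{"offset": [0.09,0,0],"roll": 0},{"offset": [0.09,0,0],"roll": 0}]'

```text
time_s: 3.45
tool_pos: [0.4551, 0.072, 0.0575]
ee_rot: [-0.707, 0.014, 0.707, 0.014]
contact_force: [0.3, 0.7, 0.2]
grip_width: 0.0432
```

send_rows --targets '[{"offset": [0.02,0,0],"roll": 0},{"offset": [0.04,0,0],"roll": 0},{"offset": [0.04,0,0],"roll": 0}]'

```text
time_s: 3.7
tool_pos: [0.4551, 0.0719, 0.0563]
ee_rot: [-0.707, 0.014, 0.707, 0.014]
contact_force: [1.1, 0.6, 0.1]
grip_width: 0.0429
```

send_rows --targets '[{"offset": [0.02,0,0],"roll": 0},{"offset": [0.04,0,0],"roll": 0},{"offset": [0.04,0,0],"roll": 0}]'

```text
time_s: 3.95
tool_pos: [0.4551, 0.0719, 0.0551]
ee_rot: [-0.707, 0.014, 0.707, 0.014]
contact_force: [-0.4, 0.2, -0.8]
grip_width: 0.0428
```

send_rows --targets '[{"offset": [0.015,0,0],"roll": 0},{"offset": [0.03,0,0],"roll": 0},{"offset": [0.03,0,0],"roll": 0}]'

```text
time_s: 4.2
tool_pos: [0.4551, 0.0719, 0.0542]
ee_rot: [-0.707, 0.014, 0.707, 0.014]
contact_force: [0.0, 0.0, 0.4]
grip_width: 0.0429
```

send_rows --targets '[{"offset": [0.01,0,0],"roll": 0},{"offset": [0.02,0,0],"roll": 0},{"offset": [0.02,0,0],"roll": 0}]'

```text
time_s: 4.45
tool_pos: [0.4551, 0.0719, 0.0536]
ee_rot: [-0.707, 0.014, 0.707, 0.014]
contact_force: [-0.4, -0.1, -0.6]
grip_width: 0.0427
```

send_rows --targets '[{"offset": [0.02,0,0],"roll": 0},{"offset": [0.02,0,0],"roll": 0}]'

```text
time_s: 4.62
tool_pos: [0.4551, 0.0719, 0.053]
ee_rot: [-0.707, 0.014, 0.707, 0.014]
contact_force: [-0.2, -0.4, -0.4]
grip_width: 0.0428
```

send_rows --targets '[{"offset": [0.02,0,0],"roll": 0},{"offset": [0.02,0,0],"roll": 0}]'

```text
time_s: 4.78
tool_pos: [0.4551, 0.0719, 0.0524]
ee_rot: [-0.707, 0.014, 0.707, 0.014]
contact_force: [-0.1, 0.1, -1.0]
grip_width: 0.0428
```

send_rows --targets '[{"offset": [0.01,0,0],"roll": 0},{"offset": [0.01,0,0],"roll": 0}]'

```text
time_s: 4.95
tool_pos: [0.4551, 0.0719, 0.0521]
ee_rot: [-0.707, 0.014, 0.707, 0.014]
contact_force: [0.1, -0.3, -0.3]
grip_width: 0.0426
```

send_rows --targets '[{"offset": [0.015,0,0],"roll": 0},{"offset": [0.03,0,0],"roll": 0},{"offset": [0.03,0,0],"roll": 0}]'

```text
time_s: 5.2
tool_pos: [0.4551, 0.0719, 0.0514]
ee_rot: [0.707, -0.014, -0.707, -0.014]
contact_force: [-0.5, -0.6, 6.3]
grip_width: 0.0426
```

send_rows --targets '[{"offset": [0.01,0,0],"roll": 0},{"offset": [0.01,0,0],"roll": 0}]'

```text
time_s: 5.37
tool_pos: [0.4551, 0.0719, 0.0512]
ee_rot: [0.707, -0.014, -0.707, -0.014]
contact_force: [-1.9, -0.5, 9.3]
grip_width: 0.0424
```

send_rows --targets '[{"offset": [0.01,0,0],"roll": 0},{"offset": [0.01,0,0],"roll": 0}]'

```text
time_s: 5.53
tool_pos: [0.4552, 0.0719, 0.051]
ee_rot: [0.707, -0.014, -0.707, -0.014]
contact_force: [-2.3, -0.4, 12.9]
grip_width: 0.0431
```

send_rows --targets '[{"offset": [0,0,-0.05],"roll": 0},{"offset": [0,0,-0.1],"roll": 0},{"offset": [0,0,-0.15],"roll": 0},{"offset": [0,0,-0.2],"roll": 0},{"offset": [0,0,-0.2],"roll": 0}]'

```text
time_s: 5.95
tool_pos: [0.4602, 0.0717, 0.0509]
ee_rot: [-0.706, 0.014, 0.708, 0.014]
contact_force: [-5.8, 0.4, 14.4]
grip_width: 0.0429
```

send_rows --targets '[{"offset": [0,0,-0.07],"roll": 0},{"offset": [0,0,-0.14],"roll": 0},{"offset": [0,0,-0.21],"roll": 0},{"offset": [0,0,-0.28],"roll": 0},{"offset": [0,0,-0.35],"roll": 0},{"offset": [0,0,-0.35],"roll": 0}]'

```text
time_s: 6.45
tool_pos: [0.4709, 0.0713, 0.0509]
ee_rot: [-0.706, 0.014, 0.707, 0.014]
contact_force: [-6.3, 0.1, 14.7]
grip_width: 0.0424
```

Run:
```python
from h import *
from bench import viewer,telemetry
s=telemetry.observe();print(s["tool_pos"],s["contact_force"])
f=viewer.camera("scene")["frame"][100:220,270:400,::-1]
cv2.imwrite("pics/d2.png",cv2.resize(f,None,fx=5,fy=5,interpolation=cv2.INTER_CUBIC))
```

```text
[0.47088873 0.07131919 0.05091423] [-6.28740764  0.11630277 14.68934049]
```

View pics/d2.png

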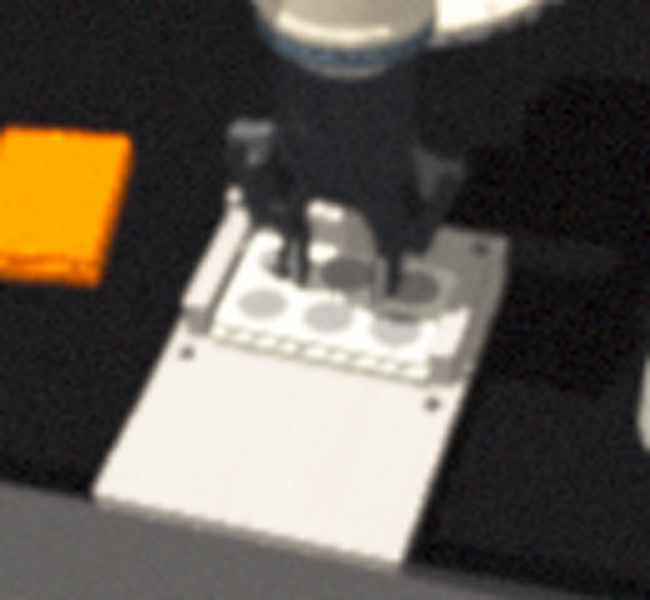

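The plate is moving with the fingers: the front-right well went from (270,285) to (263,303), with no slip. I'll ease the pressure a little and keep dragging.

send_rows --targets '[{"offset": [-0.004,0,-0.1],"roll": 0},{"offset": [-0.004,0,-0.2],"roll": 0},{"offset": [-0.004,0,-0.3],"roll": 0},{"offset": [-0.004,0,-0.4],"roll": 0},{"offset": [-0.004,0,-0.5],"roll": 0},{"offset": [-0.004,0,-0.6],"roll": 0},{"offset": [-0.004,0,-0.7],"roll": 0},{"offset": [-0.004,0,-0.7],"roll": 0}]'

```text
time_s: 7.17
tool_pos: [0.493, 0.0704, 0.0511]
ee_rot: [0.707, -0.014, -0.707, -0.014]
contact_force: [-0.5, 0.1, 10.8]
grip_width: 0.0429
```

send_rows --targets '[{"offset": [0,0,-0.1],"roll": 0},{"offset": [0,0,-0.2],"roll": 0},{"offset": [0,0,-0.3],"roll": 0},{"offset": [0,0,-0.4],"roll": 0},{"offset": [0,0,-0.5],"roll": 0},{"offset": [0,0,-0.5],"roll": 0}]'

```text
time_s: 7.67
tool_pos: [0.508, 0.0699, 0.0511]
ee_rot: [0.707, -0.014, -0.707, -0.014]
contact_force: [-1.3, -0.8, 10.4]
grip_width: 0.0427
```

send_rows --targets '[{"offset": [0,0,-0.12],"roll": 0},{"offset": [0,0,-0.24],"roll": 0},{"offset": [0,0,-0.36],"roll": 0},{"offset": [0,0,-0.48],"roll": 0},{"offset": [0,0,-0.6],"roll": 0},{"offset": [0,0,-0.72],"roll": 0},{"offset": [0,0,-0.84],"roll": 0},{"offset": [0,0,-0.96],"roll": 0},{"offset": [0,0,-1.08],"roll": 0},{"offset": [0,0,-1.2],"roll": 0},{"offset": [0,0,-1.3],"roll": 0},{"offset": [0,0,-1.3],"roll": 0}]'

```text
time_s: 8.67
tool_pos: [0.5471, 0.0683, 0.0512]
ee_rot: [0.707, -0.014, -0.707, -0.014]
contact_force: [-0.2, -1.3, 9.7]
grip_width: 0.0427
```

Run:
```python
from h import *
from bench import viewer,telemetry
s=telemetry.observe();print(s["tool_pos"],s["contact_force"])
f=viewer.camera("scene")["frame"][100:220,270:400,::-1]
cv2.imwrite("pics/d3.png",cv2.resize(f,None,fx=5,fy=5,interpolation=cv2.INTER_CUBIC))
```

```text
[0.5470958  0.06831354 0.05121112] [-0.20687359 -1.28286763  9.66033819]
```

View pics/d3.png

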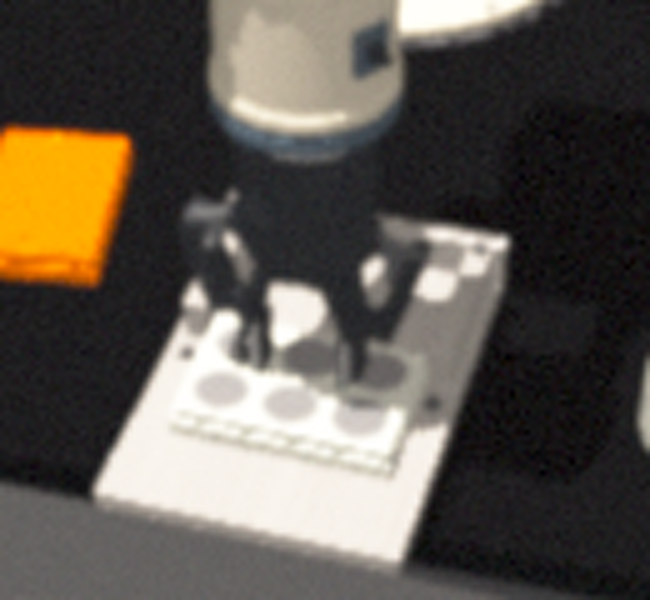

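The plate is clear of the rails and nearly straight, with its rear edge at x≈0.51. I'll lift off, step back behind it, and lower the fingers to base height.

send_rows --targets '[{"offset": [-0.1,0,0],"roll": 0},{"offset": [-0.5,0,0],"roll": 0},{"offset": [-1.3,0,0],"roll": 0},{"offset": [-1.3,0,0],"roll": 0},{"offset": [-1.3,0,0.8],"roll": 0},{"offset": [-1.3,0,1.6],"roll": 0},{"offset": [-1.3,0,2.15],"roll": 0},{"offset": [-1.3,0,2.15],"roll": 0},{"offset": [-1.3,0,2.15],"roll": 0}]'

```text
time_s: 9.47
tool_pos: [0.4816, 0.071, 0.0898]
ee_rot: [-0.707, 0.014, 0.707, 0.014]
contact_force: [0.3, -0.3, 0.5]
grip_width: 0.0427
```

Run:
```python
from h import *
from bench import viewer,telemetry
s=telemetry.observe();print(s["tool_pos"],s["contact_force"],plan([.483,.0707,.0367])[0])
f=viewer.camera("scene")["frame"][100:220,270:400,::-1]; g=viewer.camera("top")["frame"][140:275,260:390,::-1]
r=lambda i:cv2.resize(i,(390,380),interpolation=cv2.INTER_CUBIC)
cv2.imwrite("pics/c2.png",np.hstack([r(f),r(g)]))
```

```text
[0.48162907 0.0709647  0.08984185] [ 0.25731909 -0.30100943  0.45561124] [ 1.771  0.007 -0.046]
```

View pics/c2.png

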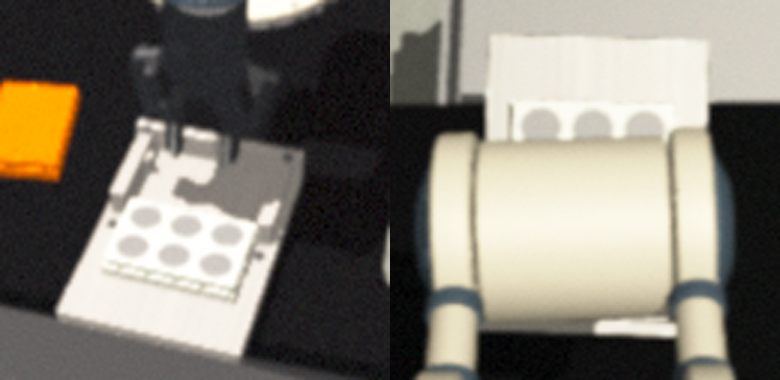

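The plate stayed straight, with wells at (115–245, 215–265) in the left panel and clear deck behind it under the fingers. Lowering now.

send_rows --targets '[{"offset": [0.5,0,0],"roll": 0},{"offset": [1.0,0,0],"roll": 0},{"offset": [1.4,0,0],"roll": 0},{"offset": [1.6,0,0],"roll": 0},{"offset": [1.75,0,0],"roll": 0},{"offset": [1.75,0,0],"roll": 0}]'

```text
time_s: 10.07
tool_pos: [0.4823, 0.0709, 0.0367]
ee_rot: [-0.707, 0.014, 0.707, 0.014]
contact_force: [-0.8, -0.0, -0.1]
grip_width: 0.0428
```

send_rows --targets '[{"offset": [0,0,-0.1],"roll": 0},{"offset": [0,0,-0.2],"roll": 0},{"offset": [0,0,-0.3],"roll": 0},{"offset": [0,0,-0.4],"roll": 0},{"offset": [0,0,-0.5],"roll": 0},{"offset": [0,0,-0.6],"roll": 0},{"offset": [0,0,-0.7],"roll": 0},{"offset": [0,0,-0.8],"roll": 0}]'

```text
time_s: 10.73
tool_pos: [0.5063, 0.07, 0.0373]
ee_rot: [-0.707, 0.014, 0.707, 0.014]
contact_force: [-0.3, 0.6, 0.9]
grip_width: 0.0422
```

send_rows --targets '[{"offset": [0,0,-0.12],"roll": 0},{"offset": [0,0,-0.24],"roll": 0},{"offset": [0,0,-0.36],"roll": 0},{"offset": [0,0,-0.48],"roll": 0},{"offset": [0,0,-0.6],"roll": 0},{"offset": [0,0,-0.72],"roll": 0},{"offset": [0,0,-0.84],"roll": 0},{"offset": [0,0,-0.96],"roll": 0},{"offset": [0,0,-1.08],"roll": 0},{"offset": [0,0,-1.2],"roll": 0},{"offset": [0,0,-1.32],"roll": 0},{"offset": [0,0,-1.44],"roll": 0},{"offset": [0,0,-1.56],"roll": 0},{"offset": [0,0,-1.68],"roll": 0},{"offset": [0,0,-1.8],"roll": 0},{"offset": [0,0,-1.92],"roll": 0},{"offset": [0,0,-2.04],"roll": 0},{"offset": [0,0,-2.16],"roll": 0},{"offset": [0,0,-2.3],"roll": 0},{"offset": [0,0,-2.3],"roll": 0}]'

```text
time_s: 12.4
tool_pos: [0.576, 0.0673, 0.0374]
ee_rot: [0.707, -0.014, -0.707, -0.014]
contact_force: [0.8, -0.6, -0.5]
grip_width: 0.0431
```

Run:
```python
from h import *
from bench import viewer,telemetry
s=telemetry.observe();print(s["tool_pos"],s["contact_force"])
f=viewer.camera("scene")["frame"][100:220,270:400,::-1]; g=viewer.camera("top")["frame"][140:275,260:390,::-1]
r=lambda i:cv2.resize(i,(390,380),interpolation=cv2.INTER_CUBIC)
cv2.imwrite("pics/c3.png",np.hstack([r(f),r(g)]))
```

```text
[0.57604694 0.0672726  0.03738185] [ 0.75126869 -0.55066715 -0.51903898]
```

View pics/c3.png

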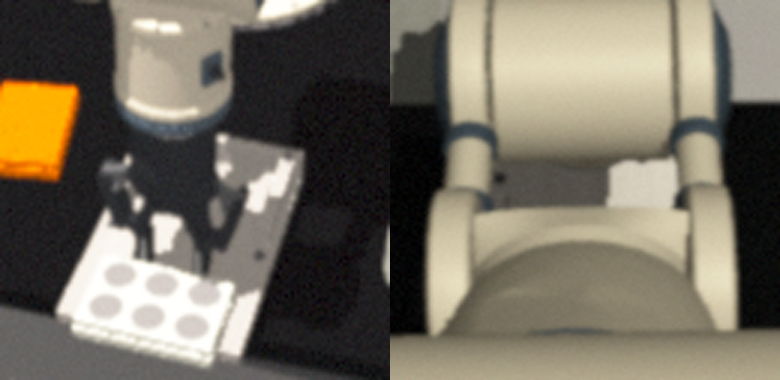

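The plate is straight, and its front now overhangs the lip at (75–215, 330–360) in the left panel. I'll push it off slowly.

send_rows --targets '[{"offset": [0,0,-0.1],"roll": 0},{"offset": [0,0,-0.2],"roll": 0},{"offset": [0,0,-0.3],"roll": 0},{"offset": [0,0,-0.4],"roll": 0},{"offset": [0,0,-0.5],"roll": 0},{"offset": [0,0,-0.6],"roll": 0},{"offset": [0,0,-0.7],"roll": 0},{"offset": [0,0,-0.8],"roll": 0},{"offset": [0,0,-0.9],"roll": 0},{"offset": [0,0,-1.0],"roll": 0},{"offset": [0,0,-1.1],"roll": 0},{"offset": [0,0,-1.2],"roll": 0},{"offset": [0,0,-1.3],"roll": 0},{"offset": [0,0,-1.4],"roll": 0},{"offset": [0,0,-1.5],"roll": 0},{"offset": [0,0,-1.6],"roll": 0},{"offset": [0,0,-1.7],"roll": 0},{"offset": [0,0,-1.8],"roll": 0},{"offset": [0,0,-1.9],"roll": 0},{"offset": [0,0,-1.9],"roll": 0}]'

```text
time_s: 14.17
tool_pos: [0.6327, 0.0651, 0.0373]
ee_rot: [0.707, -0.014, -0.707, -0.014]
contact_force: [-0.3, -0.6, -0.6]
grip_width: 0.0428
```

send_rows --targets '[{"offset": [-0.3,0,0],"roll": 0},{"offset": [-1,0,0],"roll": 0},{"offset": [-2,0,0.3],"roll": 0},{"offset": [-3,0,1],"roll": 0},{"offset": [-4,0,2],"roll": 0},{"offset": [-4,0,3],"roll": 0},{"offset": [-4,0,4],"roll": 0},{"offset": [-4,0,5],"roll": 0},{"offset": [-4,0,5],"roll": 0},{"offset": [-4,0,5],"roll": 0},{"offset": [-4,0,5],"roll": 0}]'

```text
time_s: 15.08
tool_pos: [0.4828, 0.0709, 0.158]
ee_rot: [0.708, -0.014, -0.706, -0.014]
contact_force: [0.0, 0.4, -0.2]
grip_width: 0.0427
```

Run:
```python
from h import *
from bench import viewer,telemetry
s=telemetry.observe();print(s["time_s"],s["tool_pos"],s["contact_force"])
cv2.imwrite("pics/e1.png",viewer.camera("scene")["frame"][:,:,::-1])
```

```text
15.0833 [0.48277938 0.07090077 0.15801027] [ 0.02190235  0.43435987 -0.22664607]
```

View pics/e1.png

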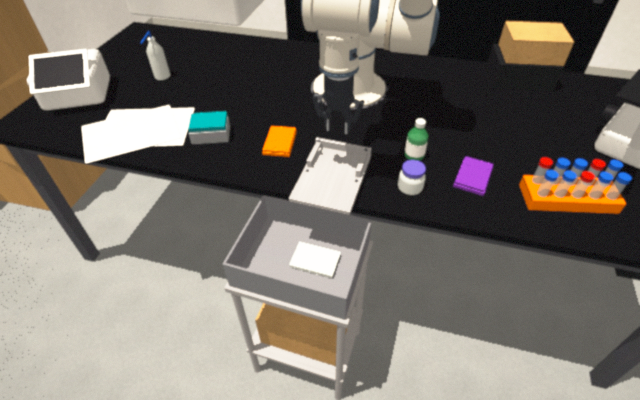

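The plate lies flat in the tub at (315,259). The nest and deck are empty, the bottle, jar and tip box haven't moved, and the robot is touching nothing.

```bash
python3 -c "
from bench import order; print(order.hand_in())"
```

```text
the job is handed in; nothing more can be done
None
```

The white culture plate is in the waste tub, and the job is handed in. It took about 15 s of the 64 s allowed.

- **Drag:** I pressed two fingertips on the lid and dragged the plate about 92 mm forward, clear of the spring pusher and almost out of the rails. The readings I took during the drag ranged from about 10 to 15 N, so they were under the 20 N crack limit. They did run slightly above the suggested 10 to 14 N at first and just under it at the end, but the plate did not slip.
- **Push:** I then set the fingers behind the plate and pushed it slowly and straight off the front end. The force readings stayed below about 1 N.
- **Last checks:** The final picture shows the plate lying flat on the tub floor and the nest and deck empty. The bottle, jar and tip box stand where they were, and the arm is clear of everything.
- **Not confirmed:** The wells don't show in that picture, so the plate probably turned over as it fell. I did not check it closely for cracks.
- **Refused call:** One move call was refused for a missing key; nothing moved, and I resent it.

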